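# Hang the sample pot on the stand by its bail

## Robot

A 6-joint arm with a two-finger parallel gripper is mounted at the origin on a cart in front of the work surface, level with it; the furniture and walls round the work are solid. World frame = base frame: x ahead of the robot, y to its left, z up, the work surface at z = 0. Lengths are in m, angles in rad, forces in N, time in s.
With the tool pointing down it reaches from about 0.3 to 0.875 m from the base axis. Payload 6.4 kg.
Tool frame: the origin (TCP) lies where the fingers leave the gripper's body, on its centre line; the fingertips stand 73 mm ahead of it and the grasp point (between the pads) lies 54 mm ahead of it; z points along the fingers, y is the line along which they close (so a half turn about z gives the same grasp; the last joint's range is limited). The gripper opens to 85 mm and grips with 20 to 120 N. Pads are 22 mm wide; open, the fingers measure 114 mm over their backs; the gripper's body (76 mm by 85 mm) begins 54 mm behind the grasp point. The pads swing forward as they close: fully open they stand 13 mm farther back than shut.
Start: joints at [-1.555, 0.181, 1.607, -0, 1.354, -0.206], TCP at [0.127, -0.561, 0.304] pointing down, gripper open.
Joint ranges: [-2.99, 2.99], [-0.89, 2.07], [0.3, 2.58], [-1.14, 4.28], [0, 2.63], [-3.12, 3.12]. Speed limits (rad/s): [2.57, 2.57, 3.01, 3.14, 3.14, 3.14].

## Interface

Orientations are given as a unit quaternion [w, x, y, z].
In Python, from bench import ctrl gives the robot as it stands.
- The arm moves only by the tool carry_out, never from a script. Its argument "steps" is one flat list of numbers, 7 for each row, row after row: the shift along the tool's x, y, z in m, then the turn, a rotation vector about the tool's x, y, z in rad, then the opening, from 0 (shut) to 1 (fully open). In form: [dx, dy, dz, wx, wy, wz, claw, dx, dy, dz, wx, wy, wz, claw, ...]. A call has 1 to 20 rows; each row is the pose to reach, as a shift and turn from the pose commanded when the call began, along the tool's axes at that moment; what a row does not reach only later rows make up. A row lasts 1/10 s, in which the tool goes at most 50 mm and 8.59 degrees, less where a joint would pass 70% of its speed; a pose out of reach is approached as far as the arm can. A call with a gripper value outside its range is refused whole. The fingers move at their own pace and stop on an object; the grip force is fixed at half the most. Time passes only in rows, so rows that repeat a pose let the fingers close. It gives the time, the measured TCP pose, the force, the opening and the grip force at its end, in the units of the state.
- ctrl.get_obs(): the state, without advancing time (a new reading comes with each control period).
- ctrl.camera(name): name is "side" or "top" or "wrist"; returns the picture (384x512x3 uint8, red, green, blue); there is no depth.
- ctrl.camera_params(name): a dict with "vertical_fov" (degrees; the focal length in pixels is half the picture's height over the tangent of half this angle, whatever the lens; pixels are square), "cx", "cy" (the principal point, pixels), "cam_to_world" (4x4, takes a point from camera to world coordinates); the wrist camera has in their place "hand_eye" (4x4, takes a point from camera to tool coordinates, whose origin is the TCP and whose axes are the flange's). Camera axes: x right, y down, z forward; pixel columns grow to the right and rows downward; lengths in m; the calibration is good to about 2 mm. A picture is of the moment at which its call begins: read the wrist's pose just before it. camera_params takes no time and is no camera call.
- ctrl.hand_in(): hands the job in; it is judged then, once.
The state is a dict: "time_s": time; "q": joint angles; "dq": joint speeds; "joint_efforts": joint torques, N m; "eef_pos": TCP position; "eef_rot": TCP orientation; "wrist_force": force on the tool from outside, world axes, zero at the start; "torque": the same for the moment, N m; "opening": opening from 0.0 (shut) to 1.0 (fully open); "grasp_force": force on a finger pad.
Only numpy, scipy, OpenCV 4.12 (cv2) and the standard library are available. Lean on these libraries where they do the work, as an engineer would, in place of code of your own. Each camera call takes 0.05 s, during which the arm holds its last target. There are 200 camera calls.

## Task

Swing the folded-down wire bail of the lidded steel sample pot upright while the pot stays standing where it is, then carry the pot by the bail to the stand and hang it there: lay the bail on the two prongs of the fork, slide it in under the keepers and let it down into the notches, so that the fork carries the pot before you let go. The fork was clamped at a height set by hand, so feel for it and be gentle: do not push hard against the stand, do not tip the pot, and leave the small things on the worktop where they are.

Things in the scene. Friction and masses are not known exactly. Their poses are not given: they have to be found in the camera images.
- pot_centre (a point): Centre (half-way up) of the lidded steel pot with a blue band: 88 mm across, 75 mm high, closed, 0.4 to 0.65 kg, standing loose. z up. The bail's pivots lie 26.5 mm above this point, 50 mm to either side along the point's y axis; at the start the bail is folded down towards the point's -x.
- bail_grip (a point): Middle of the bail's straight cross-bar, 85 mm from the pivot line. A black sleeve, 9 mm thick, 38 mm long, tight on the wire (pinched hard it cannot turn in the fingers and the pot tips); beside it 5 mm wire, straight to 43 mm from the middle, then bent into two legs 100 mm apart. y lies along the bar, z points from the pivots to the bar. Folded, the bar is 37 mm off the pot, 35 to 55 mm up.
- bail (a joint): Angle of the bail on the pot, rad: 0 = upright above the pot, negative = swung towards the pot's -x, -1.57 = level, -1.7 to -1.87 at the start (folded; -1.87 is its stop). Light friction (0.016 N m) in the pivots keeps it where it is put.
- stand: Fixed stand: grey base plate 10 mm thick (170 x 130 mm, to 130 mm in front of the column), steel column 16 mm thick, 205 mm high, two-pronged aluminium fork. Origin at the column's foot on the worktop, z up; the fork points to the stand's -x. The pot is wider than the gap of the fork: it comes in from the front, bar above the prongs, pot below them.
- fork_entry (a point): Point 146 mm in front of the column, midway between the prongs, 190 mm up; x points inwards to the column. Prongs: 6 mm plates on edge, 33 mm either side (60 mm clear between), 18 mm deep, tips 24 mm before this point. Their level top edge, the runway, was set by hand 176 to 204 mm over the worktop: the point does not show it, feel for it. Open above to 24 mm past this point.
- fork_notch (a point): Point over the notches, 95 mm in front of the column (51 mm in from fork_entry), 190 mm up (true runway height up to 14 mm off). From 27 mm before it keepers roof the runway: underside 14.5 mm, top 26 mm above the runway. Notches 13 mm wide, 8 mm deep; a wall stands at their inner edge, 6.5 mm past this point. A cross-piece joins the prongs 67 mm past it.
- vial_a: Small glass vial with black cap, 28 mm across, 60 mm high, standing; origin at its foot. To be left alone.
- beaker_50: Small glass beaker, 44 mm across, 58 mm high, standing; origin at its foot. To be left alone.
- petri_dish: Petri dish with lid, 60 mm across, 14 mm high, lying; origin at its underside. To be left alone.
- dropper_bottle: Brown dropper bottle, 33 mm across, 102 mm high, standing; origin at its foot. To be left alone.

How it is judged:
By the outcome, as a careful person would: the job done as asked, in the order asked, and still so for the second after the job is handed in, with the robot touching nothing.
It also fails if it takes over 64 s, if anything falls off the work surface, if the arm or the gripper's body presses on something with over 40 N, if the wrist force passes 120 N, or if a joint passes its speed limit or range.

## Working session

There is one attempt and no reset: what is moved stays moved. The work goes in short steps, Python scripts to look and compute and a tool call to move; the robot and the scene stay as the last step left them, time stands still between calls to the robot, and variables do not carry over. Pictures are saved under pics/ and viewed, at most 10 in all, crops included, and the job is handed in when it is done.

Besides the shell and the picture viewer there is one more tool, called after ">>>" in YAML: its name, and indented under it one key for each argument. carry_out: Moves the arm, as the interface text tells. Its arguments: {"type":"object","properties":{"steps":{"type":"array"}},"required":["steps"]}

```bash
ls; mkdir -p pics
cat > h.py <<'E'
import numpy as np, cv2
from bench import ctrl
from scipy.spatial.transform import Rotation as R
def snap(n,f):
    im=ctrl.camera(n); cv2.imwrite('pics/'+f,cv2.cvtColor(im,cv2.COLOR_RGB2BGR)); return im
def cam(n):
    p=ctrl.camera_params(n); f=192/np.tan(np.radians(p['vertical_fov'])/2)
    if 'cam_to_world' in p: T=np.array(p['cam_to_world'])
    else:
        o=ctrl.get_obs(); q=o['eef_rot']; W=np.eye(4); W[:3,:3]=R.from_quat([q[1],q[2],q[3],q[0]]).as_matrix(); W[:3,3]=o['eef_pos']; T=W@np.array(p['hand_eye'])
    return f,p['cx'],p['cy'],T
def ray(c,u,v):
    f,cx,cy,T=c; d=T[:3,:3]@np.array([(u-cx)/f,(v-cy)/f,1]); return T[:3,3],d/np.linalg.norm(d)
def onz(c,u,v,z):
    o,d=ray(c,u,v); return o+d*(z-o[2])/d[2]
def cross(c1,p1,c2,p2):
    o1,d1=ray(c1,*p1);o2,d2=ray(c2,*p2)
    t=np.linalg.lstsq(np.c_[d1,-d2],o2-o1,rcond=None)[0]; a=o1+d1*t[0];b=o2+d2*t[1]; return (a+b)/2,np.linalg.norm(a-b)
def proj(c,P):
    f,cx,cy,T=c; q=T[:3,:3].T@(np.asarray(P)-T[:3,3]); return np.array([f*q[0]/q[2]+cx,f*q[1]/q[2]+cy])
E
python3 - <<'E'
from h import *
a=snap('top','t0.png');b=snap('side','s0.png')
cv2.imwrite('pics/ts.png',cv2.cvtColor(np.vstack([a,b])[:, :],cv2.COLOR_RGB2BGR)) 
for n in('top','side'):
    f,cx,cy,T=cam(n);print(n,f,cx,cy,T.round(3))
print(ctrl.camera_params('wrist'));print(ctrl.get_obs())
E
```

```text
pics
top 359.6796029526958 253.74408343664348 190.87859912328676 [[-0.008 -0.984  0.179  0.329]
 [-1.     0.011  0.018  0.026]
 [-0.02  -0.179 -0.984  1.231]
 [ 0.     0.     0.     1.   ]]
side 456.4631981077224 254.60478707889507 186.49679938480844 [[ 0.762 -0.286  0.582 -0.42 ]
 [-0.647 -0.297  0.702 -1.114]
 [-0.028 -0.911 -0.411  0.799]
 [ 0.     0.     0.     1.   ]]
{'vertical_fov': 68.64489766241827, 'cx': 251.5925107091797, 'cy': 188.3577111960069, 'hand_eye': array([[-2.30591471e-04, -9.59010684e-01, -2.83369821e-01,
         7.14572581e-02],
       [ 9.99999932e-01, -1.39251719e-04, -3.42476726e-04,
         7.08434947e-04],
       [ 2.88979104e-04, -2.83369881e-01,  9.59010650e-01,
        -7.02942389e-02],
       [ 0.00000000e+00,  0.00000000e+00,  0.00000000e+00,
         1.00000000e+00]])}
{'time_s': 0.1, 'q': array([-1.55525854e+00,  1.81484974e-01,  1.60790035e+00,  1.61923620e-05,
        1.35377661e+00, -2.06291437e-01]), 'dq': array([ 1.19050197e-04, -2.33947539e-03, -1.71048318e-03,  8.14591349e-05,
        9.38756156e-05,  3.81125742e-04]), 'joint_efforts': array([ 3.15623074e-04, -4.45878339e+01, -3.52236807e+01, -3.22547530e-04,
        4.21422141e-03,  1.35781144e-05]), 'eef_pos': array([ 0.12652809, -0.56052242,  0.30306759]), 'eef_rot': array([-7.80320640e-04,  9.93855166e-01,  1.10685565e-01,  8.25919979e-05]), 'wrist_force': array([-0.36236094,  0.08739609, -0.15504287]), 'torque': array([-0.00661234, -0.01515997,  0.05223306]), 'grasp_force': 0.0, 'opening': 1.0053919197516392}
```

View pics/t0.png

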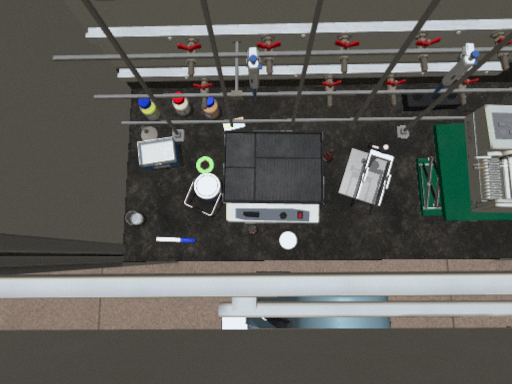

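View pics/s0.png

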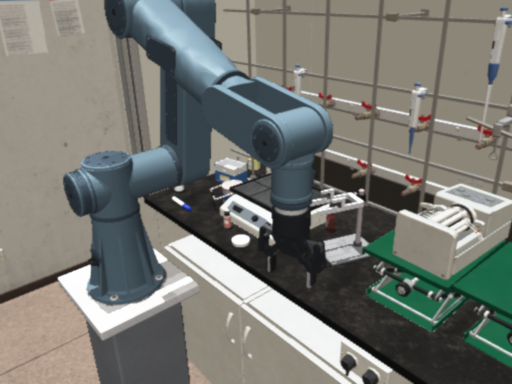

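Top view: pot at about (207,186) with its bail folded toward (203,205), and the stand at about (367,177). A hotplate lies between them. I'll zoom in.

Run:
```python
from h import *
t=cv2.imread('pics/t0.png')
a=cv2.resize(t[140:240,120:250],None,fx=6,fy=6,interpolation=cv2.INTER_CUBIC)
b=cv2.resize(t[130:230,310:440],None,fx=6,fy=6,interpolation=cv2.INTER_CUBIC)
cv2.imwrite('pics/ta.png',a);cv2.imwrite('pics/tb.png',b)
c=cam('top')
for p in [(207,187),(204,205),(380,175),(350,175),(225,203),(228,222),(322,132),(318,222),(288,240),(135,218),(252,229),(328,155)]: print(p,onz(c,*p,0).round(3),onz(c,*p,.08).round(3))
```

```text
(207, 187) [0.569 0.212 0.   ] [0.553 0.2   0.08 ]
(204, 205) [0.505 0.222 0.   ] [0.494 0.209 0.08 ]
(380, 175) [ 0.604 -0.391  0.   ] [ 0.586 -0.364  0.08 ]
(350, 175) [ 0.605 -0.287  0.   ] [ 0.588 -0.267  0.08 ]
(225, 203) [0.511 0.149 0.   ] [0.5   0.141 0.08 ]
(228, 222) [0.446 0.138 0.   ] [0.438 0.131 0.08 ]
(322, 132) [ 0.764 -0.196  0.   ] [ 0.736 -0.182  0.08 ]
(318, 222) [ 0.443 -0.169  0.   ] [ 0.435 -0.157  0.08 ]
(288, 240) [ 0.383 -0.066  0.   ] [ 0.379 -0.06   0.08 ]
(135, 218) [0.462 0.46  0.   ] [0.454 0.432 0.08 ]
(252, 229) [0.421 0.056 0.   ] [0.415 0.054 0.08 ]
(328, 155) [ 0.679 -0.214  0.   ] [ 0.656 -0.198  0.08 ]
```

View pics/ta.png

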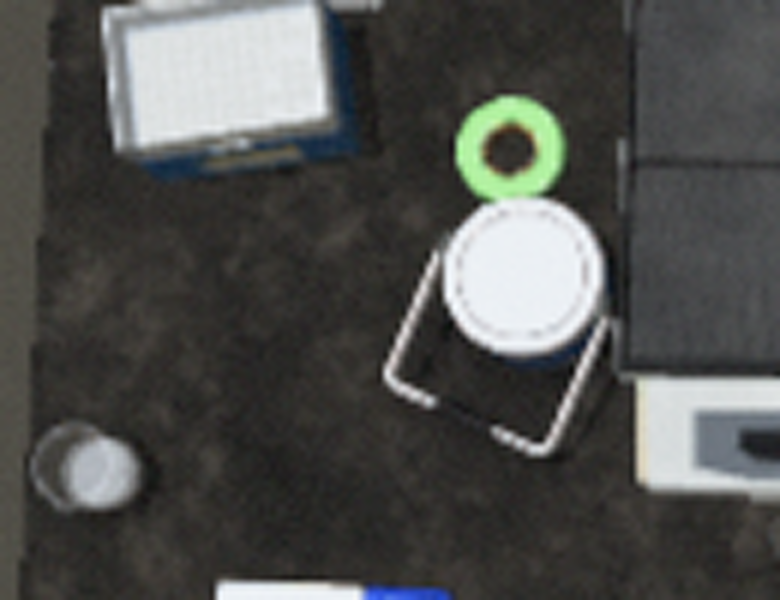

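View pics/tb.png

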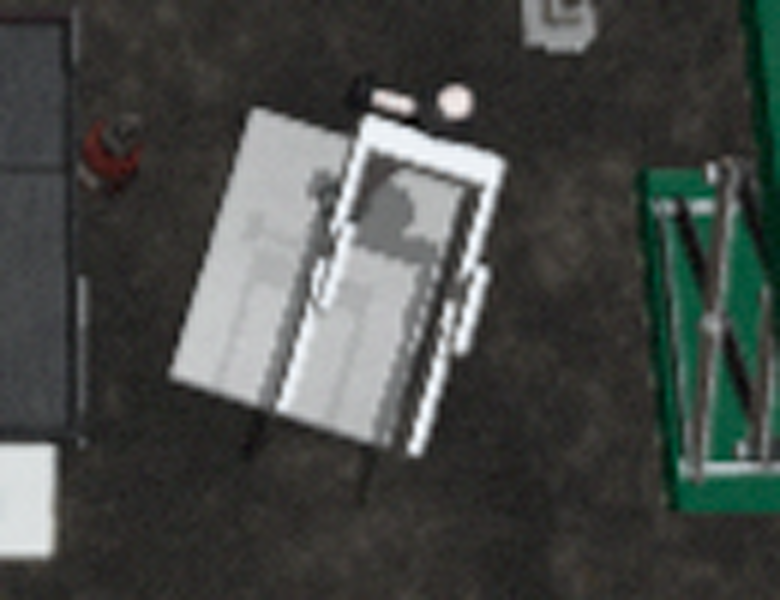

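Crop pixels: lid disc centre about (523,276), bail bar centre about (468,415), prong tips (282,408) and (415,452), plate front corners (172,376) and (390,445). Next I'll turn these into metric positions.

Run:
```python
from h import *
c=cam('top'); im=cv2.imread('pics/t0.png').astype(int)
A=lambda u,v:((u+.5)/6-.5+120,(v+.5)/6-.5+140); B=lambda u,v:((u+.5)/6-.5+310,(v+.5)/6-.5+130)
# lid
m=(im[165:205,190:225].min(2)>190).astype(np.uint8); n,l,s,ce=cv2.connectedComponentsWithStats(m); k=1+s[1:,4].argmax(); print('lid',s[k],ce[k]+[190,165])
u,v=ce[k]+[190,165]; lid=onz(c,u,v,.075);print(lid)
for z in(.039,.046,.053):
    L=onz(c,*A(392,378),z);Rr=onz(c,*A(540,448),z);g=onz(c,*A(465,416),z); M=(L+Rr)/2
    d=(L-Rr)[:2]; print(z,L.round(3),Rr.round(3),M.round(4),g.round(4),np.linalg.norm(d),'dist',np.linalg.norm(M-lid),'yawbar',np.degrees(np.arctan2(d[1],d[0]))-90,'yaw c', np.degrees(np.arctan2(*(lid-M)[[1,0]])))
P=[B(172,376),B(255,108),B(390,445)]
fl,bl,fr=[onz(c,*p,.01) for p in P]; print('plate',fl.round(3),bl.round(3),fr.round(3),np.linalg.norm(fl-bl),np.linalg.norm(fl-fr))
d=fl-fr; print('yaw front edge',np.degrees(np.arctan2(d[1],d[0]))-90,'side',np.degrees(np.arctan2(*(bl-fl)[[1,0]])))
for z in(.176,.19,.204):
    a,b=onz(c,*B(282,408),z),onz(c,*B(415,452),z); e=a-b; print(z,a.round(4),b.round(4),((a+b)/2).round(4),np.linalg.norm(e),np.degrees(np.arctan2(e[1],e[0]))-90)
```

```text
lid [  4   8  26  25 518] [206.47876448 185.22972973]
[0.55999991 0.2027564  0.075     ]
0.039 [0.509 0.28  0.039] [0.468 0.196 0.039] [0.4885 0.2382 0.039 ] [0.4867 0.2385 0.039 ] 0.09285935326566692 dist 0.08756201571951243 yawbar -25.676111857302985 yaw c -26.324177092019205
0.046 [0.508 0.279 0.046] [0.468 0.195 0.046] [0.4875 0.2369 0.046 ] [0.4858 0.2373 0.046 ] 0.09231386511853928 dist 0.0852075703418815 yawbar -25.676111857303027 yaw c -25.228835246562333
0.053 [0.506 0.277 0.053] [0.467 0.194 0.053] [0.4866 0.2357 0.053 ] [0.4849 0.236  0.053 ] 0.09176837697141162 dist 0.08340509383249071 yawbar -25.6761118573031 yaw c -24.14210012816637
plate [ 0.543 -0.241  0.01 ] [ 0.702 -0.297  0.01 ] [ 0.502 -0.362  0.01 ] 0.16814828240994734 0.12794891917069068
yaw front edge -18.75456832190062 side -19.518037733872294
0.176 [ 0.4974 -0.2579  0.176 ] [ 0.4749 -0.3214  0.176 ] [ 0.4861 -0.2896  0.176 ] 0.0673837808552807 -19.53527148759234
0.19 [ 0.4952 -0.2541  0.19  ] [ 0.4729 -0.3168  0.19  ] [ 0.4841 -0.2854  0.19  ] 0.06648926768705912 -19.53527148759231
0.204 [ 0.4929 -0.2503  0.204 ] [ 0.471  -0.3121  0.204 ] [ 0.482  -0.2812  0.204 ] 0.06559475451883752 -19.53527148759234
```

```bash
cat >> h.py <<'E'
def pose():
    o=ctrl.get_obs(); q=o['eef_rot']; return np.array(o['eef_pos']),R.from_quat([q[1],q[2],q[3],q[0]]).as_matrix(),o
def toolR(yaw,al):
    x=np.array([np.cos(np.radians(yaw)),np.sin(np.radians(yaw)),0]);z=np.array([0,0,1]);a=np.radians(al)
    tz=np.cos(a)*x-np.sin(a)*z; ty=np.sin(a)*x+np.cos(a)*z; return np.c_[np.cross(ty,tz),ty,tz]
def rel(p,Rt,p0=None,R0=None):
    if p0 is None: p0,R0,_=pose()
    return np.r_[R0.T@(np.asarray(p)-p0),R.from_matrix(R0.T@Rt).as_rotvec()]
POT=np.array([.560,.203,0]);PY=-25.5
E
python3 - <<'E'
from h import *
np.set_printoptions(suppress=True,precision=4)
print(rel([.40,-.15,.36],toolR(-50,90)))
Rt=toolR(PY,55);bar=np.array([.4862,.2372,.047])
p=bar-Rt[:,2]*(.063+.07); print(p, rel(p+[0,0,.05],Rt,np.array([.40,-.15,.36]),toolR(-50,90)))
E
```

```text
[ 0.3571 -0.3404 -0.0563 -0.0014 -0.0007 -0.4763]
[0.4173 0.27   0.1559] [ 0.2833 -0.3106  0.1541 -0.6014  0.1306 -0.4141]
```

>>> carry_out:
  steps: [0.357,-0.34,-0.056,0,0,-0.476,1,0.357,-0.34,-0.056,0,0,-0.476,1,0.357,-0.34,-0.056,0,0,-0.476,1,0.357,-0.34,-0.056,0,0,-0.476,1,0.357,-0.34,-0.056,0,0,-0.476,1,0.357,-0.34,-0.056,0,0,-0.476,1,0.357,-0.34,-0.056,0,0,-0.476,1,0.357,-0.34,-0.056,0,0,-0.476,1,0.357,-0.34,-0.056,0,0,-0.476,1,0.357,-0.34,-0.056,0,0,-0.476,1,0.357,-0.34,-0.056,0,0,-0.476,1,0.357,-0.34,-0.056,0,0,-0.476,1]

```text
time_s: 1.3
eef_pos: [0.4002, -0.1497, 0.3597]
eef_rot: [-0.0, 0.939, 0.344, -0.0]
wrist_force: [0.3, -0.3, -1.3]
opening: 1.0
grasp_force: 0.0
```

>>> carry_out:
  steps: [0.283,-0.311,0.154,-0.601,0.131,-0.414,0.6,0.283,-0.311,0.154,-0.601,0.131,-0.414,0.6,0.283,-0.311,0.154,-0.601,0.131,-0.414,0.6,0.283,-0.311,0.154,-0.601,0.131,-0.414,0.6,0.283,-0.311,0.154,-0.601,0.131,-0.414,0.6,0.283,-0.311,0.154,-0.601,0.131,-0.414,0.6,0.283,-0.311,0.154,-0.601,0.131,-0.414,0.6,0.283,-0.311,0.154,-0.601,0.131,-0.414,0.6,0.283,-0.311,0.154,-0.601,0.131,-0.414,0.6,0.283,-0.311,0.154,-0.601,0.131,-0.414,0.6,0.283,-0.311,0.154,-0.601,0.131,-0.414,0.6,0.283,-0.311,0.154,-0.601,0.131,-0.414,0.6]

```text
time_s: 2.5
eef_pos: [0.4175, 0.2676, 0.2061]
eef_rot: [0.255, 0.807, 0.508, 0.16]
wrist_force: [0.8, -0.7, 0.1]
opening: 0.595
grasp_force: 0.0
```

Run:
```python
from h import *
np.set_printoptions(suppress=True,precision=4)
p,Rm,o=pose();print(p,o['time_s'],o['opening'],o['wrist_force']); print(toolR(PY,55)-Rm)
a=snap('wrist','w1.png');b=snap('side','s1.png')
cv2.imwrite('pics/s1c.png',cv2.resize(cv2.cvtColor(b[150:280,190:390],cv2.COLOR_RGB2BGR),None,fx=4,fy=4,interpolation=cv2.INTER_CUBIC))
for P in ([.4862,.2372,.047],[.56,.203,.075]): print(proj(cam('wrist'),P))
```

```text
[0.4175 0.2676 0.2061] 2.5 0.5952521261802746 [ 0.7898 -0.724   0.1372]
[[-0.0025  0.0008  0.0009]
 [ 0.0012  0.0019  0.0016]
 [ 0.0003  0.0001  0.0001]]
[217.6725 185.1785]
[304.478  177.2911]
```

View pics/w1.png

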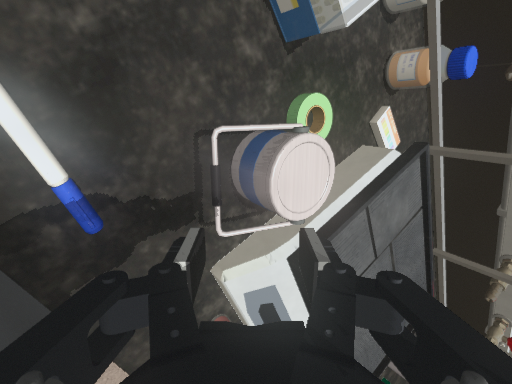

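View pics/s1c.png

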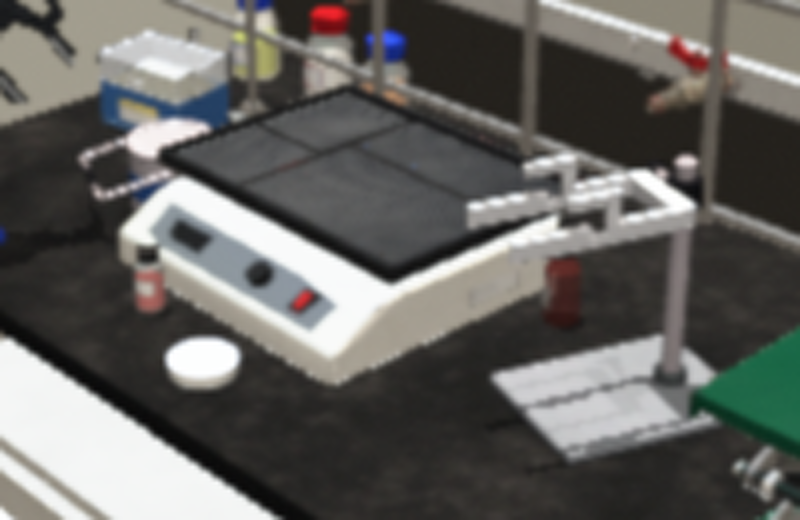

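Wrist view: the bar runs from (214,131) to (219,233), and the lid is at (305,175), both as predicted within a few pixels. Side crop: prong tips' top corners at about (468,207) and (513,241).

Run:
```python
from h import *
np.set_printoptions(suppress=True,precision=4)
t,s,w=cam('top'),cam('side'),cam('wrist')
A=lambda u,v:((u+.5)/6-.5+120,(v+.5)/6-.5+140); B=lambda u,v:((u+.5)/6-.5+310,(v+.5)/6-.5+130);S=lambda u,v:((u+.5)/4-.5+190,(v+.5)/4-.5+150)
print('barL',cross(t,A(392,378),w,(214,131)));print('barR',cross(t,A(540,448),w,(219,233)))
print('tipL',cross(t,B(282,408),s,S(468,207)));print('tipR',cross(t,B(415,452),s,S(513,241)))
print('hotplate corner', cross(t,(318,222-19),s,S(395,275)))
bar=np.array([.4862,.2372,.047]);Rt=toolR(PY,55)
p=bar-Rt[:,2]*.060; print(p,rel(p,Rt))
```

```text
barL (array([0.5082, 0.2795, 0.0412]), np.float64(7.304040117026283e-05))
barR (array([0.4664, 0.195 , 0.047 ]), np.float64(0.0020543754471226573))
tipL (array([ 0.496 , -0.2558,  0.1826]), np.float64(0.000937943282296456))
tipR (array([ 0.4745, -0.3193,  0.1844]), np.float64(0.0020695223370274284))
hotplate corner (array([ 0.5009, -0.1624,  0.0838]), np.float64(0.012467039514203587))
[0.4551 0.252  0.0961] [ 0.0019 -0.0305  0.114   0.0008  0.0005 -0.0038]
```

>>> carry_out:
  steps: [0.002,-0.032,0.02,0,0,0,0.4,0.002,-0.032,0.04,0,0,0,0.4,0.002,-0.032,0.06,0,0,0,0.4,0.002,-0.032,0.08,0,0,0,0.4,0.002,-0.032,0.095,0,0,0,0.4,0.002,-0.032,0.11,0,0,0,0.4,0.002,-0.032,0.116,0,0,0,0.4,0.002,-0.032,0.116,0,0,0,0.2,0.002,-0.032,0.116,0,0,0,0.2,0.002,-0.032,0.116,0,0,0,0.2,0.002,-0.032,0.116,0,0,0,0.2]

```text
time_s: 3.7
eef_pos: [0.4543, 0.2542, 0.0932]
eef_rot: [0.254, 0.807, 0.509, 0.161]
wrist_force: [1.4, 0.2, -0.4]
opening: 0.199
grasp_force: 0.0
```

Run:
```python
from h import *
np.set_printoptions(suppress=True,precision=4)
p,Rm,o=pose();print(p,o['opening'],o['wrist_force'],o['grasp_force'],p+Rm[:,2]*.06)
im=snap('wrist','w2.png')
xh=toolR(PY,90)[:,1]; piv=np.array([.561,.2022,.064])
th0=-1.80
rows=[]
N=20
for i in range(1,N+1):
    th=th0*(1-i/N); bar=piv+.085*(np.sin(th)*xh+np.cos(th)*np.array([0,0,1])); al=55+35*min(1,i/N*1.3)
    Rt=toolR(PY,al); rows.append(rel(bar-Rt[:,2]*.06,Rt))
print(np.array(rows).round(3).tolist())
```

```text
[0.4543 0.2542 0.0932] 0.19860533053066143 [ 1.4003  0.1884 -0.3525] 0.0 [0.4854 0.2395 0.0441]
[[-0.001, 0.007, -0.007, 0.04, -0.001, -0.001], [-0.001, 0.013, -0.013, 0.08, -0.001, -0.001], [-0.001, 0.02, -0.019, 0.119, -0.001, -0.001], [-0.001, 0.027, -0.025, 0.159, -0.001, -0.001], [-0.001, 0.035, -0.03, 0.199, -0.001, -0.001], [-0.001, 0.043, -0.034, 0.238, -0.001, -0.001], [-0.001, 0.052, -0.038, 0.278, -0.001, -0.0], [-0.001, 0.061, -0.041, 0.318, -0.001, -0.0], [-0.001, 0.07, -0.043, 0.358, -0.001, -0.0], [-0.001, 0.08, -0.045, 0.397, -0.001, -0.0], [-0.001, 0.089, -0.046, 0.437, -0.001, -0.0], [-0.001, 0.099, -0.046, 0.477, -0.001, -0.0], [-0.001, 0.109, -0.045, 0.516, -0.001, -0.0], [-0.001, 0.118, -0.044, 0.556, -0.001, -0.0], [-0.001, 0.128, -0.042, 0.596, -0.001, -0.0], [-0.001, 0.136, -0.04, 0.611, -0.001, -0.0], [-0.001, 0.143, -0.037, 0.611, -0.001, -0.0], [-0.001, 0.151, -0.034, 0.611, -0.001, -0.0], [-0.001, 0.157, -0.031, 0.611, -0.001, -0.0], [-0.001, 0.164, -0.027, 0.611, -0.001, -0.0]]
```

View pics/w2.png

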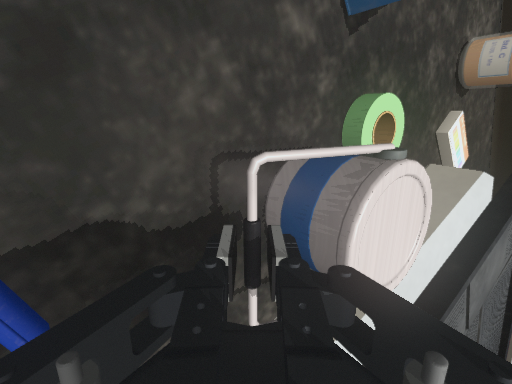

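The bar (252,250) sits between the fingers. I'll swing it up.

>>> carry_out:
  steps: [-0.001,0.007,-0.007,0.04,0,0,0.2,-0.001,0.013,-0.013,0.08,0,0,0.2,-0.001,0.02,-0.019,0.12,0,0,0.2,-0.001,0.027,-0.025,0.16,0,0,0.2,-0.001,0.035,-0.03,0.2,0,0,0.2,-0.001,0.043,-0.034,0.238,0,0,0.2,-0.001,0.052,-0.038,0.278,0,0,0.2,-0.001,0.061,-0.041,0.318,0,0,0.2,-0.001,0.07,-0.043,0.358,0,0,0.2,-0.001,0.08,-0.045,0.397,0,0,0.2]

```text
time_s: 4.75
eef_pos: [0.4888, 0.2363, 0.1754]
eef_rot: [0.089, 0.841, 0.531, 0.056]
wrist_force: [-2.4, 0.1, 0.7]
opening: 0.196
grasp_force: 1.1
```

Run:
```python
from h import *
np.set_printoptions(suppress=True,precision=4)
p,Rm,o=pose();print(p,o['opening'],o['wrist_force'],p+Rm[:,2]*.06)
im=snap('wrist','w3.png')
xh=toolR(PY,90)[:,1]; piv=np.array([.561,.2022,.064]);rows=[]
for i in range(1,11):
    th=-.9*(1-i/10); bar=piv+.085*(np.sin(th)*xh+np.cos(th)*np.array([0,0,1])); al=77.75+12.25*i/10
    Rt=toolR(PY,al); rows.append(rel(bar-Rt[:,2]*.06,Rt))
print(np.array(rows).round(3).tolist())
```

```text
[0.4888 0.2363 0.1754] 0.19612454648781458 [-2.3987  0.099   0.7143] [0.5001 0.2309 0.1167]
[[-0.0, 0.005, -0.003, 0.02, -0.002, -0.001], [-0.0, 0.013, -0.007, 0.041, -0.002, -0.001], [-0.0, 0.021, -0.01, 0.062, -0.002, -0.001], [-0.0, 0.03, -0.013, 0.084, -0.002, -0.001], [-0.0, 0.038, -0.015, 0.105, -0.002, -0.001], [-0.0, 0.047, -0.017, 0.126, -0.002, -0.0], [-0.0, 0.056, -0.017, 0.148, -0.002, -0.0], [-0.0, 0.065, -0.017, 0.169, -0.003, -0.0], [-0.0, 0.074, -0.016, 0.191, -0.003, -0.0], [-0.0, 0.082, -0.015, 0.212, -0.003, -0.0]]
```

View pics/w3.png

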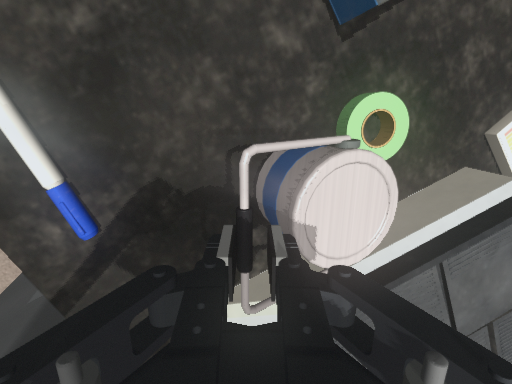

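>>> carry_out:
  steps: [0,0.005,-0.003,0.02,0,0,0.2,0,0.013,-0.007,0.041,0,0,0.2,0,0.021,-0.01,0.062,0,0,0.2,0,0.03,-0.013,0.084,0,0,0.2,0,0.038,-0.015,0.105,0,0,0.2,0,0.047,-0.017,0.126,0,0,0.2,0,0.056,-0.017,0.148,0,0,0.2,0,0.065,-0.017,0.169,0,0,0.2,0,0.074,-0.016,0.19,0,0,0.2,0,0.084,-0.015,0.212,0,0,0.2,0,0.086,-0.015,0.212,0,0,0.2]

```text
time_s: 5.9
eef_pos: [0.5642, 0.2, 0.2082]
eef_rot: [0.0, 0.846, 0.533, 0.001]
wrist_force: [0.8, -0.1, 0.2]
opening: 0.201
grasp_force: 0.1
```

Run:
```python
from h import *
np.set_printoptions(suppress=True,precision=4)
p,Rm,o=pose();print(p,o['opening'],o['wrist_force'],p+Rm[:,2]*.06,o['time_s']); print(Rm)
im=snap('wrist','w4.png'); w=cam('wrist')
for d in(-.043,-.019,0,.019,.043): print(d,proj(w,p+Rm@[d,0,.06]))
print('lid',proj(w,[.56,.203,.075]))
b=im[150:310,200:300].max(2)
print(b[:, 40:60].mean(1).round().astype(int).tolist())
```

```text
[0.5642 0.2    0.2082] 0.20077606716718957 [ 0.791  -0.0711  0.2351] [0.5643 0.2    0.1482] 5.9
[[ 0.4321  0.9018  0.0016]
 [ 0.9018 -0.4321  0.    ]
 [ 0.0007  0.0014 -1.    ]]
-0.043 [252.8602 318.3202]
-0.019 [252.9144 281.1789]
0 [252.9609 249.3013]
0.019 [253.0109 214.962 ]
0.043 [253.08   167.6012]
lid [245.484  201.3104]
[179, 183, 180, 179, 177, 182, 187, 192, 194, 188, 185, 193, 196, 198, 202, 202, 199, 199, 197, 198, 202, 202, 200, 199, 197, 199, 201, 201, 198, 199, 197, 200, 201, 202, 199, 196, 189, 188, 188, 186, 184, 183, 182, 181, 180, 179, 178, 178, 178, 177, 177, 176, 176, 176, 175, 174, 169, 163, 156, 155, 157, 157, 156, 148, 148, 148, 142, 136, 133, 119, 90, 92, 93, 92, 91, 91, 90, 90, 90, 89, 88, 88, 88, 88, 89, 88, 88, 87, 87, 87, 86, 83, 80, 80, 83, 85, 85, 85, 84, 85, 85, 82, 73, 71, 70, 70, 70, 70, 69, 69, 69, 68, 68, 68, 68, 72, 82, 92, 98, 98, 98, 98, 97, 81, 58, 40, 35, 35, 34, 34, 34, 34, 34, 33, 33, 34, 36, 43, 68, 94, 96, 96, 95, 95, 98, 100, 102, 105, 107, 106, 106, 106, 106, 107, 107, 107, 106, 105, 107, 107]
```

View pics/w4.png

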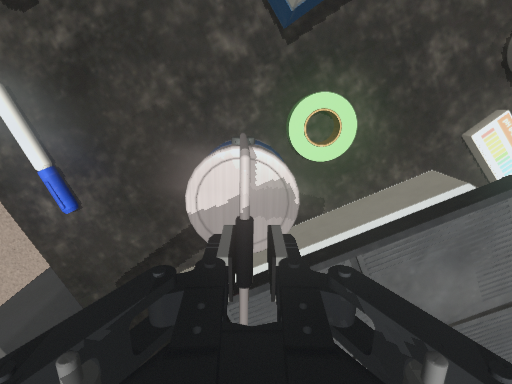

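The bail is upright, with the bar at column 246 about 4 mm to the rear finger's side. The lid at (243,201) is where it was. I'll centre the fingers and close them.

>>> carry_out:
  steps: [-0.001,-0.002,0.003,0,0,0,0.2,-0.002,-0.004,0.005,0,0,0,0.2,-0.002,-0.004,0.005,0,0,0,0.15,-0.002,-0.004,0.005,0,0,0,0.12,-0.002,-0.004,0.005,0,0,0,0.08,-0.002,-0.004,0.005,0,0,0,0,-0.002,-0.004,0.005,0,0,0,0,-0.002,-0.004,0.005,0,0,0,0]

```text
time_s: 6.75
eef_pos: [0.5581, 0.201, 0.2032]
eef_rot: [0.0, 0.846, 0.533, 0.001]
wrist_force: [-0.4, 0.6, 0.3]
opening: 0.076
grasp_force: 58.4
```

>>> carry_out:
  steps: [0,0,-0.001,0,0,0,0,0,0,-0.002,0,0,0,0,0,0,-0.003,0,0,0,0,0,0,-0.004,0,0,0,0,0,0,-0.005,0,0,0,0,0,0,-0.007,0,0,0,0,0,0,-0.01,0,0,0,0,0,0,-0.01,0,0,0,0,0,0,-0.01,0,0,0,0,0,0,-0.01,0,0,0,0]

```text
time_s: 7.75
eef_pos: [0.5581, 0.2009, 0.2131]
eef_rot: [0.001, 0.846, 0.533, 0.001]
wrist_force: [-0.6, 0.3, -4.5]
opening: 0.078
grasp_force: 58.3
```

Run:
```python
from h import *
np.set_printoptions(suppress=True,precision=4)
p,Rm,o=pose();print(p,o['opening'],o['wrist_force'],o['torque'],o['time_s'],o['q'])
tip=np.array([.4853,-.2876]);y=-19.3;xi=np.array([np.cos(np.radians(y)),np.sin(np.radians(y))])
for d,z in((-.12,.225),(.024,.225)): 
    q=np.r_[tip+xi*d,z+.054]; print(q,rel(q,toolR(y,90)))
```

```text
[0.5581 0.2009 0.2131] 0.07807118001210882 [-0.5988  0.2916 -4.4768] [ 0.0231 -0.0045  0.009 ] 7.75 [ 0.1458  0.3138  1.6383 -0.0005  1.188   0.5914]
[ 0.372  -0.2479  0.279 ] [-0.4852  0.0256 -0.0661  0.0015 -0.0004 -0.1086]
[ 0.508  -0.2955  0.279 ] [-0.4696  0.1687 -0.0659  0.0015 -0.0004 -0.1086]
```

>>> carry_out:
  steps: [0,0,-0.002,0,0,0,0,0,0,-0.006,0,0,0,0,0,0,-0.012,0,0,0,0,0,0,-0.02,0,0,0,0,0,0,-0.03,0,0,0,0,0,0,-0.042,0,0,0,0,0,0,-0.054,0,0,0,0,0,0,-0.066,0,0,0,0,0,0,-0.078,0,0,0,0,0,0,-0.09,0,0,0,0,0,0,-0.1,0,0,0,0,0,0,-0.108,0,0,0,0,0,0,-0.114,0,0,0,0,0,0,-0.118,0,0,0,0,0,0,-0.12,0,0,0,0]

```text
time_s: 9.25
eef_pos: [0.558, 0.2009, 0.3333]
eef_rot: [0.001, 0.846, 0.533, 0.001]
wrist_force: [0.1, -1.3, -5.6]
opening: 0.077
grasp_force: 58.4
```

>>> carry_out:
  steps: [-0.002,0,0,0,0,0,0,-0.006,0,0,0,0,0,0,-0.012,0,0,0,0,0,0,-0.02,0,0,0,0,0,0,-0.03,0,0,0,0,0,0,-0.042,0,0,0,0,0,0,-0.056,0,0,0,0,0,0,-0.07,0,0,0,0,0,0,-0.084,0,0,0,0,0,0,-0.098,0,0,0,0,0,0,-0.112,0,0,0,0,0,0,-0.126,0,0,0,0,0,0,-0.14,0,0,0,0,0,0,-0.154,0,0,0,0,0,0,-0.168,0,0,0,0,0,0,-0.182,0,0,0,0,0,0,-0.196,0,0,0,0,0,0,-0.21,0,0,0,0,0,0,-0.224,0,0,0,0,0,0,-0.238,0,0,0,0,0,0]

```text
time_s: 11.25
eef_pos: [0.4549, -0.0148, 0.3331]
eef_rot: [0.001, 0.846, 0.533, 0.001]
wrist_force: [1.3, -0.1, -5.4]
opening: 0.08
grasp_force: 58.4
```

>>> carry_out:
  steps: [-0.014,0.001,0,0,0,-0.006,0,-0.028,0.003,0,0,0,-0.012,0,-0.042,0.004,0,0,0,-0.018,0,-0.056,0.006,0,0,0,-0.024,0,-0.07,0.007,0,0,0,-0.03,0,-0.084,0.009,0,0,0,-0.036,0,-0.098,0.01,0,0,0,-0.042,0,-0.112,0.012,0,0,0,-0.048,0,-0.126,0.013,0,0,0,-0.054,0,-0.14,0.015,0,0,0,-0.06,0,-0.154,0.016,0,0,0,-0.066,0,-0.168,0.018,0,0,0,-0.072,0,-0.181,0.019,0,0,0,-0.078,0,-0.193,0.021,0,0,0,-0.084,0,-0.204,0.022,0,0,0,-0.09,0,-0.214,0.023,0,0,0,-0.095,0,-0.223,0.024,0,0,0,-0.1,0,-0.23,0.025,0,0,0,-0.104,0,-0.235,0.026,0,0,0,-0.107,0,-0.238,0.026,0,0,0,-0.109,0]

```text
time_s: 13.25
eef_pos: [0.3763, -0.2402, 0.3329]
eef_rot: [0.001, 0.816, 0.579, 0.001]
wrist_force: [-0.4, -0.1, -5.4]
opening: 0.077
grasp_force: 58.4
```

Run:
```python
from h import *
np.set_printoptions(suppress=True,precision=4)
p,Rm,o=pose();print(p,o['opening'],o['wrist_force'],o['torque'],o['time_s'])
im=snap('wrist','w5.png');b=snap('side','s5.png');t=snap('top','t5.png')
b=cv2.cvtColor(b[130:280,230:390],cv2.COLOR_RGB2BGR);t=cv2.cvtColor(t[130:280,300:440],cv2.COLOR_RGB2BGR)
cv2.imwrite('pics/c5.png',np.hstack([cv2.resize(np.hstack([b,t]),None,fx=2.6,fy=2.6,interpolation=cv2.INTER_CUBIC)]))
y=-19.3;xi=np.array([np.cos(np.radians(y)),np.sin(np.radians(y))]);tip=np.array([.4853,-.2876])
print('along',(p[:2]-tip)@xi,'lat',(p[:2]-tip)@[-xi[1],xi[0]])
w=cam('wrist');print(proj(w,[.496,-.2558,.1826]),proj(w,[.4745,-.3193,.1844]),np.degrees(np.arctan2(Rm[1,1],Rm[0,1])))
```

```text
[ 0.3763 -0.2402  0.3329] 0.07728564206694856 [-0.4186 -0.0927 -5.3998] [-0.02    0.0016  0.027 ] 13.25
along -0.11856657775462393 lat 0.008678550128895304
[399.3209 166.4059] [389.6067 243.1569] -19.27608116230126
```

View pics/w5.png

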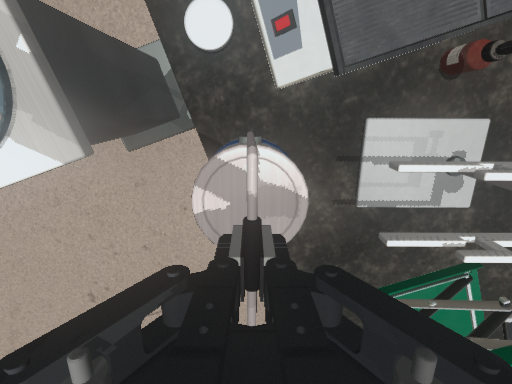

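Prong tips appear at (391,167) and (381,240), which fits the prediction once the front faces are counted. I'll lower in front of the fork, centred laterally, and then enter above the runway.

>>> carry_out:
  steps: [-0.001,0,0.002,0,0,0,0,-0.002,0,0.006,0,0,0,0,-0.003,0,0.012,0,0,0,0,-0.004,0,0.02,0,0,0,0,-0.005,0,0.028,0,0,0,0,-0.006,0,0.036,0,0,0,0,-0.007,0,0.044,0,0,0,0,-0.008,0,0.051,0,0,0,0,-0.009,0,0.057,0,0,0,0,-0.009,0,0.061,0,0,0,0,-0.009,0,0.063,0,0,0,0,-0.009,0,0.064,0,0,0,0]

```text
time_s: 14.6
eef_pos: [0.3735, -0.2483, 0.2689]
eef_rot: [0.001, 0.815, 0.579, 0.001]
wrist_force: [-0.3, -0.0, -6.2]
opening: 0.081
grasp_force: 58.4
```

>>> carry_out:
  steps: [0,0.001,0,0,0,0,0,0,0.003,0,0,0,0,0,0,0.007,0,0,0,0,0,0,0.013,0,0,0,0,0,0,0.02,0,0,0,0,0,0,0.028,0,0,0,0,0,0,0.037,0,0,0,0,0,0,0.047,0,0,0,0,0,0,0.057,0,0,0,0,0,0,0.067,0,0,0,0,0,0,0.077,0,0,0,0,0,0,0.087,0,0,0,0,0,0,0.097,0,0,0,0,0,0,0.107,0,0,0,0,0,0,0.116,0,0,0,0,0,0,0.124,0,0,0,0,0,0,0.131,0,0,0,0,0,0,0.136,0,0,0,0,0,0,0.139,0,0,0,0,0,0,0.14,0,0,0,0,0]

```text
time_s: 16.6
eef_pos: [0.5058, -0.2946, 0.2691]
eef_rot: [0.0, 0.815, 0.579, 0.001]
wrist_force: [0.2, -0.0, -5.8]
opening: 0.081
grasp_force: 58.4
```

Run:
```python
from h import *
np.set_printoptions(suppress=True,precision=4)
p,Rm,o=pose();print(p,o['opening'],o['wrist_force'],o['torque'],o['time_s'])
im=snap('wrist','w6.png')
b=snap('side','s6.png');b=cv2.cvtColor(b[150:270,250:390],cv2.COLOR_RGB2BGR)
w=cv2.cvtColor(im[90:390,150:510],cv2.COLOR_RGB2BGR)
b=cv2.resize(b,None,fx=2.5,fy=2.5,interpolation=cv2.INTER_CUBIC); cv2.imwrite('pics/c6.png',np.hstack([w,b[:w.shape[0]] if b.shape[0]>=w.shape[0] else cv2.copyMakeBorder(b,0,w.shape[0]-b.shape[0],0,0,0)])) if 1 else 0
print(w.shape,b.shape)
y=-19.3;xi=np.array([np.cos(np.radians(y)),np.sin(np.radians(y))]);tip=np.array([.4853,-.2876])
print('along',(p[:2]-tip)@xi,'lat',(p[:2]-tip)@[-xi[1],xi[0]])
```

```text
[ 0.5058 -0.2946  0.2691] 0.08118161051060103 [ 0.1959 -0.0299 -5.8004] [-0.0278 -0.0123 -0.0328] 16.6
(294, 360, 3) (300, 350, 3)
along 0.0216479192736359 lat 0.0001744002487735971
```

View pics/c6.png

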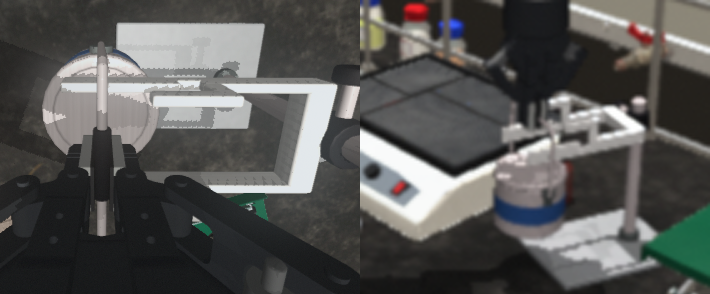

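>>> carry_out:
  steps: [0,0,0.002,0,0,0,0,0,0,0.004,0,0,0,0,0,0,0.006,0,0,0,0,0,0,0.008,0,0,0,0,0,0,0.01,0,0,0,0,0,0,0.012,0,0,0,0,0,0,0.014,0,0,0,0,0,0,0.016,0,0,0,0,0,0,0.018,0,0,0,0]

```text
time_s: 17.6
eef_pos: [0.5057, -0.2945, 0.251]
eef_rot: [0.001, 0.815, 0.579, 0.001]
wrist_force: [0.0, -0.3, -4.8]
opening: 0.083
grasp_force: 58.4
```

>>> carry_out:
  steps: [0,0,0.001,0,0,0,0,0,0,0.002,0,0,0,0,0,0,0.003,0,0,0,0,0,0,0.004,0,0,0,0]

```text
time_s: 18.0
eef_pos: [0.5057, -0.2946, 0.2471]
eef_rot: [0.001, 0.816, 0.579, 0.001]
wrist_force: [0.4, -1.1, -4.6]
opening: 0.079
grasp_force: 58.4
```

>>> carry_out:
  steps: [0,0,0.001,0,0,0,0,0,0,0.002,0,0,0,0,0,0,0.002,0,0,0,0]

```text
time_s: 18.3
eef_pos: [0.5056, -0.2945, 0.245]
eef_rot: [0.0, 0.816, 0.579, 0.001]
wrist_force: [-0.1, 0.1, -4.1]
opening: 0.081
grasp_force: 58.4
```

>>> carry_out:
  steps: [0,0,0.001,0,0,0,0,0,0,0.002,0,0,0,0,0,0,0.002,0,0,0,0]

```text
time_s: 18.6
eef_pos: [0.5056, -0.2945, 0.2429]
eef_rot: [0.0, 0.816, 0.579, 0.001]
wrist_force: [-0.6, 0.2, -5.4]
opening: 0.08
grasp_force: 58.4
```

Bar underside is at about 0.1864. I'll continue in 1 mm calls.

>>> carry_out:
  steps: [0,0,0.001,0,0,0,0,0,0,0.001,0,0,0,0]

```text
time_s: 18.8
eef_pos: [0.5056, -0.2945, 0.242]
eef_rot: [0.0, 0.816, 0.579, 0.001]
wrist_force: [0.8, -0.0, -4.6]
opening: 0.078
grasp_force: 58.4
```

>>> carry_out:
  steps: [0,0,0.001,0,0,0,0,0,0,0.001,0,0,0,0]

```text
time_s: 19.0
eef_pos: [0.5057, -0.2946, 0.2415]
eef_rot: [0.001, 0.816, 0.579, 0.001]
wrist_force: [-0.9, 0.8, -3.0]
opening: 0.078
grasp_force: 58.7
```

>>> carry_out:
  steps: [0,0,0.001,0,0,0,0,0,0,0.001,0,0,0,0]

```text
time_s: 19.2
eef_pos: [0.5058, -0.2946, 0.2412]
eef_rot: [0.001, 0.815, 0.579, 0.001]
wrist_force: [-3.3, 2.5, 4.2]
opening: 0.078
grasp_force: 59.4
```

Contact was at TCP z about 0.2415, so the runway is near 0.185. I'll raise 6 mm and slide in under the keepers.

>>> carry_out:
  steps: [0,0,-0.003,0,0,0,0,0,0,-0.006,0,0,0,0,0,0,-0.006,0,0,0,0]

```text
time_s: 19.5
eef_pos: [0.5058, -0.2946, 0.2462]
eef_rot: [0.001, 0.816, 0.579, 0.001]
wrist_force: [-0.1, -1.5, -5.1]
opening: 0.079
grasp_force: 58.5
```

>>> carry_out:
  steps: [0,0.002,0,0,0,0,0,0,0.004,0,0,0,0,0,0,0.007,0,0,0,0,0,0,0.01,0,0,0,0,0,0,0.013,0,0,0,0,0,0,0.016,0,0,0,0,0,0,0.019,0,0,0,0,0,0,0.022,0,0,0,0,0,0,0.025,0,0,0,0,0,0,0.028,0,0,0,0]

```text
invalid input
```

>>> carry_out:
  steps: [0,0.003,0,0,0,0,0,0,0.006,0,0,0,0,0,0,0.009,0,0,0,0,0,0,0.012,0,0,0,0,0,0,0.015,0,0,0,0,0,0,0.018,0,0,0,0,0,0,0.02,0,0,0,0,0,0,0.022,0,0,0,0,0,0,0.024,0,0,0,0,0,0,0.025,0,0,0,0,0,0,0.025,0,0,0,0]

```text
invalid input
```

>>> carry_out:
  steps: [0,0.002,0,0,0,0,0,0,0.005,0,0,0,0,0,0,0.009,0,0,0,0,0,0,0.013,0,0,0,0,0,0,0.017,0,0,0,0,0,0,0.021,0,0,0,0,0,0,0.025,0,0,0,0,0,0,0.028,0,0,0,0,0]

```text
time_s: 20.3
eef_pos: [0.5325, -0.3039, 0.2461]
eef_rot: [0.001, 0.815, 0.579, 0.001]
wrist_force: [0.6, -0.2, -4.8]
opening: 0.072
grasp_force: 58.4
```

>>> carry_out:
  steps: [0,0.003,0,0,0,0,0,0,0.006,0,0,0,0,0,0,0.009,0,0,0,0,0,0,0.012,0,0,0,0,0,0,0.015,0,0,0,0,0,0,0.018,0,0,0,0,0,0,0.021,0,0,0,0,0,0,0.023,0,0,0,0,0,0,0.024,0,0,0,0,0,0,0.025,0,0,0,0,0,0,0.025,0,0,0,0,0]

```text
time_s: 21.4
eef_pos: [0.5557, -0.3121, 0.2462]
eef_rot: [0.001, 0.816, 0.579, 0.001]
wrist_force: [-1.1, -0.8, -5.1]
opening: 0.079
grasp_force: 58.4
```

No contact on the way in. I'll lower gently.

>>> carry_out:
  steps: [0,0,0.001,0,0,0,0,0,0,0.002,0,0,0,0,0,0,0.003,0,0,0,0,0,0,0.004,0,0,0,0,0,0,0.005,0,0,0,0,0,0,0.005,0,0,0,0]

```text
time_s: 22.0
eef_pos: [0.5556, -0.312, 0.241]
eef_rot: [0.0, 0.815, 0.579, 0.001]
wrist_force: [0.8, -0.9, -5.7]
opening: 0.084
grasp_force: 58.4
```

>>> carry_out:
  steps: [0,0,0.001,0,0,0,0,0,0,0.001,0,0,0,0]

```text
time_s: 22.2
eef_pos: [0.5557, -0.312, 0.2401]
eef_rot: [0.0, 0.815, 0.579, 0.001]
wrist_force: [-0.3, -0.1, -4.4]
opening: 0.079
grasp_force: 58.4
```

Below the runway contact height with no load change, so the bar is entering the notches.

>>> carry_out:
  steps: [0,0,0.001,0,0,0,0,0,0,0.002,0,0,0,0,0,0,0.003,0,0,0,0,0,0,0.004,0,0,0,0,0,0,0.004,0,0,0,0]

```text
time_s: 22.7
eef_pos: [0.5556, -0.312, 0.236]
eef_rot: [0.0, 0.816, 0.579, 0.001]
wrist_force: [0.2, -1.3, -5.1]
opening: 0.079
grasp_force: 58.4
```

>>> carry_out:
  steps: [0,0,0.001,0,0,0,0,0,0,0.0015,0,0,0,0,0,0,0.002,0,0,0,0,0,0,0.002,0,0,0,0]

```text
time_s: 23.1
eef_pos: [0.5557, -0.312, 0.2341]
eef_rot: [0.0, 0.816, 0.579, 0.001]
wrist_force: [0.3, -0.4, -4.4]
opening: 0.078
grasp_force: 58.4
```

>>> carry_out:
  steps: [0,0,0.0005,0,0,0,0,0,0,0.001,0,0,0,0,0,0,0.001,0,0,0,0]

```text
time_s: 23.4
eef_pos: [0.5558, -0.3121, 0.2336]
eef_rot: [0.001, 0.815, 0.579, 0.001]
wrist_force: [-0.3, 0.3, -2.5]
opening: 0.081
grasp_force: 58.5
```

>>> carry_out:
  steps: [0,0,0.0004,0,0,0,0,0,0,0.0007,0,0,0,0,0,0,0.0007,0,0,0,0]

```text
time_s: 23.7
eef_pos: [0.5558, -0.3121, 0.2333]
eef_rot: [0.001, 0.815, 0.579, 0.001]
wrist_force: [-2.5, 2.3, 3.4]
opening: 0.077
grasp_force: 59.0
```

>>> carry_out:
  steps: [0,0,-0.0005,0,0,0,0,0,0,-0.0005,0,0,0,0.09,0,0,-0.0005,0,0,0,0.12,0,0,-0.0005,0,0,0,0.16,0,0,-0.0005,0,0,0,0.2,0,0,-0.0005,0,0,0,0.25,0,0,-0.0005,0,0,0,0.3,0,0,-0.0005,0,0,0,0.3,0,0,-0.0005,0,0,0,0.3]

```text
time_s: 24.6
eef_pos: [0.5557, -0.312, 0.233]
eef_rot: [0.001, 0.815, 0.579, 0.001]
wrist_force: [-0.3, -0.6, -0.9]
opening: 0.298
grasp_force: 0.0
```

Run:
```python
from h import *
np.set_printoptions(suppress=True,precision=4)
p,Rm,o=pose();print(p,o['opening'],o['wrist_force'],o['torque'],o['grasp_force'])
im=snap('wrist','w7.png')
# bar column between fingers: bright wire pixels above the sleeve
r=im[165:212].astype(int); print([int(x) for x in im[200,225:285].min(1)])
w=cam('wrist'); print(proj(w,p+Rm@[.03,0,.054]),proj(w,p+Rm@[.03,.013,.054]))
```

```text
[ 0.5557 -0.312   0.233 ] 0.29825689917338527 [-0.2545 -0.6076 -0.9494] [ 0.0348 -0.0313 -0.0033] 0.0
[178, 179, 178, 179, 179, 179, 169, 159, 121, 148, 152, 151, 151, 151, 150, 149, 150, 150, 150, 150, 150, 150, 130, 133, 142, 148, 152, 153, 149, 146, 141, 133, 122, 153, 153, 153, 153, 153, 122, 121, 131, 126, 125, 125, 135, 136, 135, 135, 134, 135, 135, 136, 136, 136, 137, 136, 135, 127, 125, 134]
[252.3008 197.6664] [280.2199 197.6524]
```

Released: grasp force is 0 and the wire is still centred at about column 252. I'll withdraw straight up.

>>> carry_out:
  steps: [0,0,-0.004,0,0,0,0.3,0,0,-0.01,0,0,0,0.3,0,0,-0.018,0,0,0,0.3,0,0,-0.028,0,0,0,0.3,0,0,-0.04,0,0,0,0.3,0,0,-0.055,0,0,0,0.3,0,0,-0.07,0,0,0,0.3,0,0,-0.085,0,0,0,0.3,0,0,-0.1,0,0,0,0.3,0,0,-0.11,0,0,0,0.3,0,0,-0.12,0,0,0,0.3,0,0,-0.12,0,0,0,0.3,0,0,-0.12,0,0,0,0.3,0,0,-0.12,0,0,0,0.3,0,0,-0.12,0,0,0,0.3]

```text
time_s: 26.15
eef_pos: [0.5553, -0.3118, 0.352]
eef_rot: [-0.0, 0.816, 0.579, 0.0]
wrist_force: [0.2, -0.7, 1.0]
opening: 0.302
grasp_force: 0.0
```

Run:
```python
from h import *
np.set_printoptions(suppress=True,precision=4)
p,Rm,o=pose();print(p,o['opening'],o['wrist_force'],o['time_s'])
s=cam('side'); im=snap('side','s7.png').astype(int)
# blue band of the pot: where and how level; expected centre below the bar
m=((im[...,2]-im[...,0]>50)&(im[...,2]-im[...,1]>25)).astype(np.uint8); m[:, :290]=0; m[:180]=0
n,l,st,ce=cv2.connectedComponentsWithStats(m); k=1+st[1:,4].argmax(); print(st[k],ce[k])
y,x=np.where(l==k); print('minrect',cv2.minAreaRect(np.c_[x,y].astype(np.float32)))
n_=np.array([.5557,-.312,0]); print('bar z .179 -> centre',proj(s,n_+[0,0,.179-.1115]), proj(s,n_+[0,0,.179]))
```

```text
[ 0.5553 -0.3118  0.352 ] 0.30175505310697726 [ 0.174  -0.7317  1.0443] 26.15
[321 238  24   8 127] [332.3701 241.7953]
minrect ((332.5, 241.5), (7.0, 23.0), 90.0)
bar z .179 -> centre [332.3572 234.2263] [333.9131 202.3205]
```

The pot hangs level and directly under the notches: its blue band is at (332,242) with its centre in the expected column. I'll hand it in.

```bash
python3 -c "
from bench import ctrl
print(ctrl.hand_in())"
```

```text
the job is handed in; nothing more can be done
None
```

The job is handed in: the pot hangs level by its bail in the fork notches, released with the gripper clear at 26 s of the 64 s allowed. I viewed 11 pictures, one over the limit of 10.

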